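# Throw off the ratchet pawl of the rock press and lower its point onto the sandstone

### The job

Get the hand press ready for a strength test: take the release bar from its wooden rest, work its steel tip under the red pawl and flick the pawl right over onto its stop, keeping your fingers off it and never prising hard (a few newtons will do). Put the bar back in its rest, and pull the hand lever over slowly until the ram's point bears on the sandstone lump and stays there by itself - a firm seat of about 15 newtons, never over 30 - with the rock still in place on the anvil. Do not force the lever against the engaged pawl, and leave everything else on the bench alone.

Things in the scene. Friction and masses are not known exactly. Their poses are not given: they have to be found in the camera images.
- press: Green hand press for rock, bolted down: base 165 x 130 x 16 mm, column at the back, head 198 mm high. Origin on the worktop below its shaft; x to the back of the press (away from the robot at yaw 0), y left, z up. Shaft along y at z = 172 mm; ratchet wheel (72 mm across, 10 thick) on it at y = -56 (right), hand lever at y = +52 (left); the ram runs at x = -30, y = 0.
- ram: Square steel ram (20 x 20 mm) with a brass weight on top (36 mm wide, its top 274 mm above the worktop when parked), 0.7 kg. Origin at the tip of its rounded point (5 mm radius): 100 mm above the worktop when parked, 26 to 33 mm above the rock.
- ram_travel (a joint): Travel of the ram (m): 0 parked, grows as it goes down.
- lever_angle (a joint): Angle of hand lever and ratchet wheel together (rad): 0 at the start, grows as the lever is pulled to the front and down; the ram goes down 20 mm per rad. With the pawl off, a drag collar on the shaft holds lever and ram where they are left (they may creep up to 0.3 mm/s at the ram).
- lever_hinge (a point): Point on the shaft axis (along the press's y) level with the middle of the lever's handle: press x = 0, y = +76, z = 172 mm.
- handle_mid (a point): Middle of the lever's black handle: a grip 23 mm in diameter, 36 mm long along the press's y, that revolves freely on the lever's end, 85 mm from lever_hinge; at the start it leans 0.1 rad to the back from upright. Pinch it from above, fingers closing along the press's x. Pulling down takes 0.5 to 3 N; 15 N on the point is felt here as about 3 N more.
- lever: Hand lever, shaft and ratchet wheel, one turning piece; origin on the shaft axis at the press's middle.
- pawl: Red steel pawl, 12 mm wide, over the ratchet wheel; origin on its pin, x to the back and z up while engaged. Its hooked nose sits in the teeth, front face 48 mm in front of the pin; the beak runs on to 74 mm in front of the pin.
- pawl_angle (a joint): Angle of the pawl (rad): 0 engaged (the ram cannot go down); grows as the beak is lifted up and over to the back. Below about 1.3 it falls back by its weight, beyond about 1.6 it falls over to its stop at 2.2 (thrown off).
- pawl_pin (a point): Axis of the pawl's pin (along the press's y) at mid width: press x = +38, y = -56, z = 203 mm.
- pawl_beak (a point): Underside of the beak, 66 mm in front of the pin and 9.5 mm above it while engaged. A bar slid in under the beak from the front ends against the nose or a tooth, 48 to 56 mm in front of the pin. Lifting it there takes 1 to 6 N.
- sill (a point): Point on the flat steel sill under and in front of the beak (its top is 202 mm above the worktop; it covers x = -54 to -21, y = -68 to -24 mm of the press frame); this point: x = -46.5, y = -56. Between sill and beak is a slot open to the front, 11 mm high at its mouth and 8 mm at the nose.
- anvil_centre (a point): Centre of the anvil's round top (64 mm across, 43 mm above the worktop), straight below the ram's point.
- sandstone: Pale brown sandstone lump, about 40 x 39 x 31 mm, lying loose on the anvil; origin in the middle of its underside. Its top is uneven: under the ram's point it is 24 to 31 mm high, depending on how the lump lies.
- bar: Release bar, 90 g: light wooden handle 70 x 16 x 22 mm (length, width, height) with brass ferrule and a straight steel rod, 6 mm diameter. Origin in the middle of the handle (balance point within 8 mm), x along the bar to its tip, z up.
- bar_tip (a point): Rounded end of the bar's steel rod, 100 mm ahead of the bar's origin.
- rest: Low wooden rest of the bar, fixed, 128 x 56 mm; origin on the worktop, x along the bar. Two notches, open at the top: the handle's 22 mm wide, 22 to 32 mm behind the origin, floor 31 mm up, cheeks to 43 mm; the rod's 14 mm wide, 59 to 69 mm ahead of it, floor 39 mm up, cheeks to 49 mm. Between them the handle stands free on both sides.
- bar_home (a point): Where the bar's origin lies when it is in its rest: 42 mm above the rest's origin.
- jasper_pebble: Small red jasper pebble, a bystander.
- limestone_fossil: Pale fossil limestone pebble, a bystander.
Mind the look-alikes: they are no part of the job. Of the things that look like the rest, the smaller one is meant.

How it is judged:
By the outcome, as a careful person would: the job done as asked, in the order asked, and still so for the second after the job is handed in, with the robot touching nothing.
It also fails if it takes over 72 s, if anything falls off the work surface, if the arm or the gripper's body presses on something with over 40 N, if the wrist force passes 120 N, or if a joint passes its speed limit or range.

### The arm

A 6-joint arm with a two-finger parallel gripper is mounted at the origin on a cart in front of the work surface, level with it; the furniture and walls round the work are solid. World frame = base frame: x ahead of the robot, y to its left, z up, the work surface at z = 0. Lengths are in m, angles in degrees, forces in N, time in s.
With the tool pointing down it reaches from about 0.25 to 0.725 m from the base axis. Payload 9.7 kg.
Tool frame: the origin (TCP) lies midway between the tips of the shut fingers; the grasp point (between the pads) lies 19 mm behind it; z points along the fingers, y is the line along which they close (so a half turn about z gives the same grasp; the last joint's range is limited). The gripper opens to 85 mm and grips with 20 to 120 N. Pads are 22 mm wide; open, the fingers measure 114 mm over their backs; the gripper's body (76 mm by 85 mm) begins 54 mm behind the grasp point. The pads swing forward as they close: fully open they stand 13 mm farther back than shut.
Start: joints at [-63.083, 4.979, 10.078, 95.1, 0, 90], TCP at [0.249, -0.49, 0.231] pointing down, gripper open.
Joint ranges: [-179.16, 179.16], [-48.56, 103.87], [-65.8, 70.77], [-126.05, 130.52], [-82.76, 87.17], [-180, 180]. Speed limits (degrees/s): [127.2, 127.2, 147.25, 180, 180, 180].

### API

Orientations are given as [roll, pitch, yaw] about the fixed x, y, z axes, in that order (R = Rz(yaw) Ry(pitch) Rx(roll)).
In Python, from workcell import * gives the robot as it stands.
- The arm moves only by the tool servo_tool, never from a script. Its argument "moves" is a list of rows, each a list of 4 numbers: the shift along the world's x, y, z in cm, then the turn about the world's z in rad. A call has 1 to 20 rows; each row is the pose to reach, as a shift and turn from the pose commanded when the call began; what a row does not reach only later rows make up. A row lasts 1/12 s, in which the tool goes at most 41.7 mm and 7.16 degrees, less where a joint would pass 70% of its speed; a pose out of reach is approached as far as the arm can. A call with a gripper value outside its range is refused whole. "claw" is the closure, from 0 (fully open) to 1 (shut), set as the call begins (left out, the last holds). The fingers move at their own pace and stop on an object; "force" is the grip in N (left out, the last holds). Time passes only in rows, so rows that repeat a pose let the fingers close. It gives the time, the measured TCP pose, the force, the opening and the grip force at its end, in the units of the state.
- get_obs(): the state, without advancing time (a new reading comes with each control period).
- camera(name): name is "scene" or "top" or "wrist"; returns the picture (420x560x3 uint8, red, green, blue); there is no depth.
- get_calibration(name): a dict with "fx", "fy", "cx", "cy" (pixels), "k1" (the pictures are not rectified: a ray, as slopes to the right and down, at radius r is drawn at 1 + k1 r^2 times it, then the intrinsics apply), "rvec" (rotation vector, rad) and "tvec" (3), from world to camera coordinates, as OpenCV has them; the wrist camera has in their place "tool_from_camera" (4x4, takes a point from camera to tool coordinates, whose origin is the TCP and whose axes are the flange's). Camera axes: x right, y down, z forward; pixel columns grow to the right and rows downward; lengths in m; the calibration is good to about 2 mm. A picture is of the moment at which its call begins: read the wrist's pose just before it. get_calibration takes no time and is no camera call.
- job_done(): hands the job in; it is judged then, once.
The state is a dict: "time": time; "q": joint angles; "qd": joint speeds; "joint_efforts": joint torques, N m; "ee_pos": TCP position; "tcp_rot": TCP orientation; "wrist_force": force on the tool from outside, world axes, zero at the start; "torque": the same for the moment, N m; "opening": finger opening in m; "grasp_force": force on a finger pad.
Only numpy, scipy, OpenCV 4.12 (cv2) and the standard library are available. Lean on these libraries where they do the work, as an engineer would, in place of code of your own. Each camera call takes 0.05 s, during which the arm holds its last target. There are 200 camera calls.

## Working session

There is one attempt and no reset: what is moved stays moved. The work goes in short steps, Python scripts to look and compute and a tool call to move; the robot and the scene stay as the last step left them, time stands still between calls to the robot, and variables do not carry over. Pictures are saved under pics/ and viewed, at most 10 in all, crops included, and the job is handed in when it is done.

Besides the shell and the picture viewer there is one more tool, called after "Request:" as name(argument=value, ...), one argument or row to a line, values as JSON. servo_tool: Moves the arm, as the interface text tells. Its arguments: {"type":"object","properties":{"moves":{"type":"array","items":{"type":"array","items":{"type":"number"}}},"claw":{"type":"number"},"force":{"type":"number"}},"required":["moves"]}

```bash
mkdir -p pics; ls; cat > h.py <<'E'
from workcell import *
import numpy as np, cv2
def shot(n,f):
    o=get_obs(); im=camera(n); cv2.imwrite(f'pics/{f}.png',im[:,:,::-1]); return o,im
E
python3 - <<'E'
from h import *
for n in ['scene','top']:
    o,im=shot(n,n+'0'); print(n,get_calibration(n))
print(get_calibration('wrist')); print(o)
a=cv2.imread('pics/scene0.png');b=cv2.imread('pics/top0.png')
E
```

```text
pics
scene {'fx': 492.23663705119975, 'fy': 492.23663705119975, 'cx': 274.42289348214354, 'cy': 223.24541006234497, 'k1': 0.034030869895191176, 'rvec': array([ 1.91338277, -0.87854286,  0.52274051]), 'tvec': array([-0.42280187,  0.3093565 ,  1.86133411])}
top {'fx': 404.16755949446974, 'fy': 404.16755949446974, 'cx': 282.5653171392336, 'cy': 210.77535446418045, 'k1': 0.03341560978281033, 'rvec': array([ 2.18258623, -2.19605642,  0.10625856]), 'tvec': array([-0.11781388,  0.54340194,  1.62919732])}
{'fx': 302.40020285111865, 'fy': 302.40020285111865, 'cx': 279.195572526586, 'cy': 203.24947124199622, 'k1': -0.059216875688446774, 'tool_from_camera': array([[ 7.02962320e-04, -9.49156672e-01, -3.14803299e-01,
         7.99978508e-02],
       [ 9.99999422e-01,  4.11028001e-04,  9.93737820e-04,
        -6.15158795e-04],
       [-8.13819912e-04, -3.14803815e-01,  9.49156413e-01,
        -1.42067831e-01],
       [ 0.00000000e+00,  0.00000000e+00,  0.00000000e+00,
         1.00000000e+00]])}
{'time': 0.05, 'q': array([-6.30810755e+01,  5.01133743e+00,  1.00354183e+01,  9.51016219e+01,
        6.40976448e-04,  8.99990860e+01]), 'qd': array([ 0.09496815, -0.08801226,  0.04531946,  0.0688519 ,  0.05286576,
       -0.12492923]), 'joint_efforts': array([ 3.78393079e-04, -5.22081149e+01,  4.66118467e+01,  1.66919158e-02,
        6.49368303e-05,  2.05751576e-06]), 'ee_pos': array([ 0.24889584, -0.49019212,  0.23058945]), 'tcp_rot': array([-1.79922459e+02, -6.42212845e-04,  2.69198376e+01]), 'wrist_force': array([ 0.42513991,  0.61437007, -0.26609746]), 'torque': array([ 0.09853832, -0.00759492, -0.03538276]), 'grasp_force': 0.0, 'opening': 0.08556683608806898}
```

View pics/scene0.png

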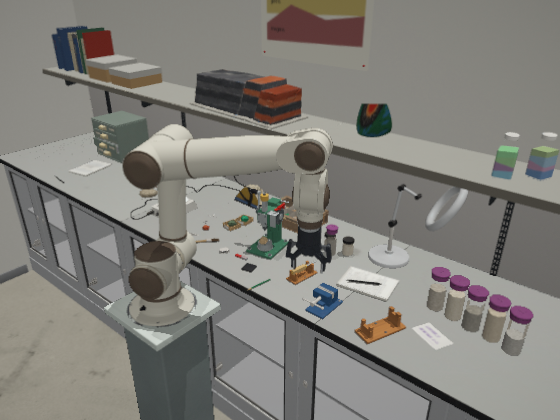

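View pics/top0.png

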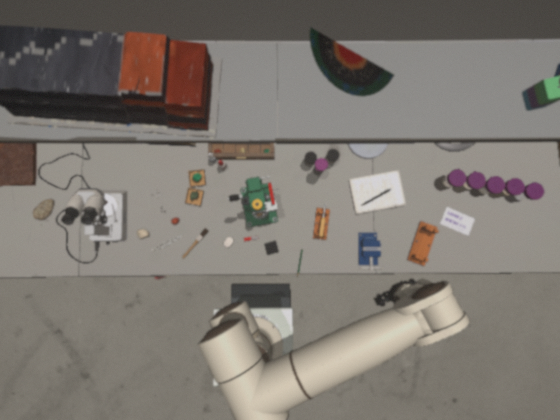

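The top view shows the press at about (262,203) and two orange rests: a small one carrying a bar at (321,222) and a larger one at (423,243). The smaller one fits the description. I'll confirm it in one enlarged crop.

```bash
cat >> h.py <<'E'
def ray(n,uv,o=None):
    c=get_calibration(n); K=np.array([[c['fx'],0,c['cx']],[0,c['fy'],c['cy']],[0,0,1.]])
    d=(np.array(uv,float)-[c['cx'],c['cy']])/[c['fx'],c['fy']]; x=d.copy()
    for _ in range(20): x=d/(1+c['k1']*(x@x))
    v=np.r_[x,1]
    if n=='wrist':
        from scipy.spatial.transform import Rotation as R
        T=c['tool_from_camera']; Rt=R.from_euler('xyz',o['tcp_rot'],degrees=True).as_matrix()
        return Rt@T[:3,3]+o['ee_pos'], Rt@T[:3,:3]@v
    Rm=cv2.Rodrigues(c['rvec'])[0]; return -Rm.T@c['tvec'], Rm.T@v
def onz(n,uv,z,o=None):
    p,v=ray(n,uv,o); return p+v*(z-p[2])/v[2]
def proj(n,P,o=None):
    c=get_calibration(n)
    if n=='wrist':
        from scipy.spatial.transform import Rotation as R
        T=c['tool_from_camera']; Rt=R.from_euler('xyz',o['tcp_rot'],degrees=True).as_matrix()
        X=T[:3,:3].T@(Rt.T@(np.array(P)-o['ee_pos'])-T[:3,3])
    else: X=cv2.Rodrigues(c['rvec'])[0]@np.array(P)+c['tvec']
    x=X[:2]/X[2]; x=x*(1+c['k1']*(x@x)); return x*[c['fx'],c['fy']]+[c['cx'],c['cy']]
E
python3 - <<'E'
from h import *
b=cv2.imread('pics/top0.png');a=cv2.imread('pics/scene0.png')
c1=cv2.resize(b[165:265,225:345],None,fx=5,fy=5,interpolation=2)  # 600x500
cv2.imwrite('pics/c1.png',c1)
c2=cv2.resize(a[180:300,235:355],None,fx=5,fy=5,interpolation=2)
cv2.imwrite('pics/c2.png',c2)
for uv,z in [((321,222),.04),((262,203),.2),((257,204),.27),((423,243),.03),((370,250),.03)]: print(uv,onz('top',uv,z))
hsv=cv2.cvtColor(b,cv2.COLOR_BGR2HSV)
m=cv2.inRange(hsv,(5,120,80),(22,255,255)); n,l,s,ce=cv2.connectedComponentsWithStats(m)
for i in range(1,n):
    if s[i,4]>40:
        pts=np.argwhere(l==i)[:,::-1].astype(np.float32); r=cv2.minAreaRect(pts); print(s[i],ce[i],r, [onz('top',q,.04)[:2].round(3) for q in cv2.boxPoints(r)])
E
```

```text
(321, 222) [ 0.49494488 -0.27583749  0.04      ]
(262, 203) [ 0.55743968 -0.04311892  0.2       ]
(257, 204) [ 0.54710045 -0.02806899  0.27      ]
(423, 243) [ 0.40804093 -0.68902563  0.03      ]
(370, 250) [ 0.38098427 -0.47366155  0.03      ]
[ 119   32   48   63 2356] [142.35993209  61.237691  ] ((142.5494842529297, 62.829349517822266), (41.82916259765625, 61.809017181396484), 6.709837436676025) [array([1.034, 0.546]), array([1.292, 0.521]), array([1.274, 0.352]), array([1.015, 0.379])]
[ 166   40   40   67 2061] [184.94371664  72.80106744] ((185.0970458984375, 73.23823547363281), (36.43083953857422, 64.73184204101562), 4.39870548248291) [array([0.981, 0.359]), array([1.253, 0.341]), array([1.242, 0.192]), array([0.97 , 0.211])]
[334  42  32  27 228] [347.25877193  58.99561404] ((346.3230895996094, 57.684608459472656), (36.96234893798828, 15.008201599121094), 29.744882583618164) [array([ 1.19 , -0.308]), array([ 1.245, -0.34 ]), array([ 1.167, -0.472]), array([ 1.111, -0.44 ])]
[252 200  10  10  74] [256.74324324 204.45945946] ((256.5, 204.5), (9.0, 9.0), 90.0) [array([0.586, 0.003]), array([ 0.586, -0.034]), array([ 0.549, -0.034]), array([0.549, 0.003])]
[314 209  15  30 294] [320.74829932 224.15986395] ((321.0999755859375, 223.3000030517578), (12.162237167358398, 28.284271240234375), 8.130102157592773) [array([ 0.437, -0.243]), array([ 0.55 , -0.261]), array([ 0.543, -0.309]), array([ 0.43 , -0.291])]
[409 222  29  43 664] [422.03012048 243.28614458] ((422.6312561035156, 243.33258056640625), (18.76757049560547, 39.620418548583984), 19.653823852539062) [array([ 0.345, -0.619]), array([ 0.495, -0.678]), array([ 0.469, -0.749]), array([ 0.32 , -0.689])]
```

View pics/c1.png

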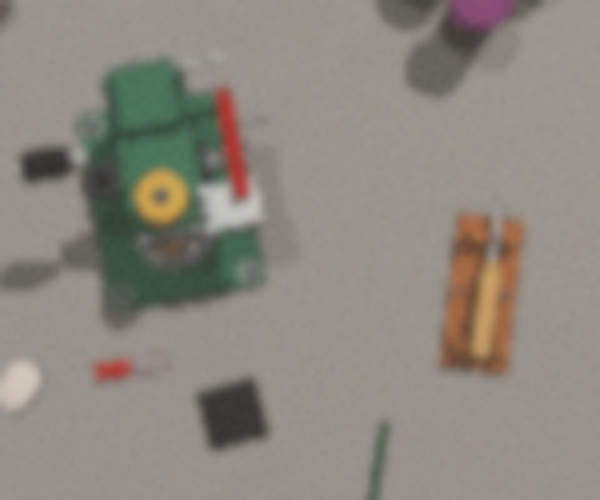

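The enlarged crop confirms it. The small rest (crop about (483,293)) holds the wooden-handled bar, with its steel tip pointing up in the image (+x). The pawl runs from crop (224,90) to (245,195) and the lever handle is at (45,163). I'm moving the wrist camera over the bar.

Request:
servo_tool(
  moves=[
    [2.5,2.5,0.5,-0.07],
    [5.5,5.5,1,-0.14],
    [8.2,8,1.5,-0.21],
    [11,10.7,2,-0.28],
    [13.7,13.3,2.5,-0.35],
    [16.5,16,3,-0.42],
    [19.2,18.7,3,-0.49],
    [20.5,20,3,-0.56],
    [21.5,21,3,-0.61],
    [22,21.4,3,-0.61],
    [22,21.4,3,-0.61],
    [22,21.4,3,-0.61],
    [22,21.4,3,-0.61],
  ],
)

```text
time: 1.18
ee_pos: [0.4684, -0.2771, 0.2612]
tcp_rot: [180.0, 0.0, -8.0]
wrist_force: [-1.4, 0.7, -0.9]
opening: 0.0853
grasp_force: 0.0
```

```bash
python3 - <<'E'
from h import *
o,im=shot('wrist','w1'); print(o['time'],o['ee_pos'],o['tcp_rot'])
E
```

```text
1.1833 [ 0.46839703 -0.27707642  0.26121659] [ 1.79996199e+02  1.70349121e-02 -8.01194842e+00]
```

View pics/w1.png

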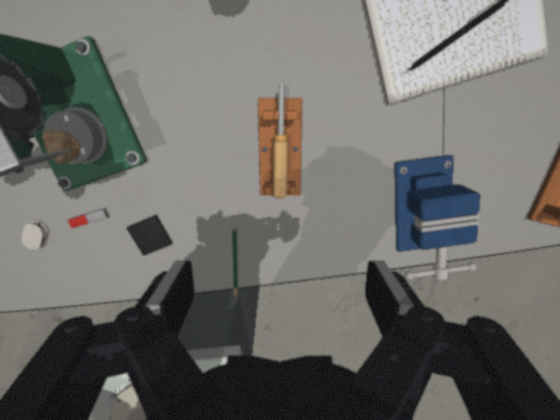

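The wrist view shows the bar in its rest, rod tip about (281,86), handle rear end about (280,197). The press base's bolts are at (82,46), (132,158) and (64,183).

```bash
python3 - <<'E'
from h import *
im=cv2.imread('pics/w1.png'); o=get_obs()
sub=im[70:215,240:320]; hsv=cv2.cvtColor(sub,cv2.COLOR_BGR2HSV)
m=cv2.inRange(hsv,(17,90,120),(30,255,255)); 
n,l,s,c=cv2.connectedComponentsWithStats(m)
i=1+np.argmax(s[1:,4]); pts=(np.argwhere(l==i)[:,::-1]+[240,70]).astype(np.float32)
r=cv2.minAreaRect(pts);print(s[i],r); bp=cv2.boxPoints(r)
w=np.array([onz('wrist',p,.053,o) for p in bp]);print(w.round(4),w.mean(0))
t=onz('wrist',(281.3,84.5),.043,o);print('tip',t)
mo=cv2.inRange(hsv,(5,120,60),(16,255,255)); p=(np.argwhere(mo>0)[:,::-1]+[240,70]).astype(np.float32); r=cv2.minAreaRect(p);print(r,[onz('wrist',q,.03,o)[:2].round(4) for q in cv2.boxPoints(r)])
# bar centre line per row
for z,rows in((.053,range(145,192,8)),(.045,range(90,130,6))):
  for v in rows:
    row=sub[v-70].astype(int); 
    if z>.05: us=np.where(m[v-70]>0)[0]
    else: us=np.where((row.max(1)-row.min(1)<40)&(row.max(1)>120)&(abs(np.arange(80)-41)<8))[0]
    if len(us): print(v,us.min()+240,us.max()+240,onz('wrist',(us.mean()+240,v),z,o)[:2].round(4))
for uv in [(82,46),(132,158),(64,183)]: print(onz('wrist',uv,.016,o)[:2])
E
```

```text
[ 34  65  13  63 686] ((280.0, 166.0), (62.0, 12.0), 90.0)
[[ 0.5143 -0.278   0.053 ]
 [ 0.5124 -0.2915  0.053 ]
 [ 0.4391 -0.2817  0.053 ]
 [ 0.4412 -0.2673  0.053 ]] [ 0.47673638 -0.27966567  0.053     ]
tip [ 0.56750796 -0.29387014  0.043     ]
((279.4999694824219, 146.0), (40.99999237060547, 93.99998474121094), 0.0) [array([ 0.4422, -0.2476]), array([ 0.5559, -0.2659]), array([ 0.5492, -0.3136]), array([ 0.4348, -0.2999])]
145 274 285 [ 0.5022 -0.2826]
153 274 284 [ 0.4931 -0.2812]
161 274 285 [ 0.4838 -0.2801]
169 275 284 [ 0.4745 -0.2783]
177 275 285 [ 0.4648 -0.2775]
185 275 284 [ 0.4551 -0.276 ]
90 274 288 [ 0.5617 -0.2927]
96 274 288 [ 0.555  -0.2936]
102 279 283 [ 0.5489 -0.2909]
108 279 283 [ 0.5424 -0.29  ]
114 279 283 [ 0.5358 -0.2891]
120 279 282 [ 0.5293 -0.2876]
126 279 283 [ 0.5225 -0.2873]
[ 0.64944423 -0.0647841 ]
[ 0.50863459 -0.08930115]
[0.48993581 0.01540293]
```

Request:
servo_tool(
  moves=[
    [0.2,-0.1,-3,0],
    [0.4,-0.2,-7,0],
    [0.7,-0.2,-11,0],
    [0.7,-0.2,-15,0],
    [0.7,-0.2,-18,0],
    [0.7,-0.2,-20.5,0],
    [0.7,-0.2,-22,0],
    [0.7,-0.2,-23,0],
    [0.7,-0.2,-23.2,0],
    [0.7,-0.2,-23.2,0],
  ],
  claw=0,
)

```text
time: 2.07
ee_pos: [0.4757, -0.2788, 0.0294]
tcp_rot: [-180.0, 0.0, -8.1]
wrist_force: [0.5, -0.2, 0.5]
opening: 0.0853
grasp_force: 0.0
```

Request:
servo_tool(
  moves=[
    [0,0,0,0],
    [0,0,0,0],
    [0,0,0,0],
    [0,0,0,0],
    [0,0,0,0],
    [0,0,0,0],
    [0,0,0,0],
    [0,0,0,0],
  ],
  claw=1,
  force=60,
)

```text
time: 2.73
ee_pos: [0.4762, -0.2785, 0.0298]
tcp_rot: [180.0, -0.0, -8.0]
wrist_force: [0.2, 0.8, 5.1]
opening: 0.015
grasp_force: 59.4
```

Request:
servo_tool(
  moves=[
    [0,0,1,0],
    [0,0,3,0],
    [0,0,6,0],
    [0,0,9,0],
    [0,0.5,12.5,0.05],
    [0,2,16,0.1],
    [-0.5,3.5,19.5,0.15],
    [-0.5,5,23,0.2],
    [-1,6.5,26,0.25],
    [-1,8,29,0.314],
    [-1.5,9.5,32,0.314],
    [-1.5,10.5,35,0.314],
    [-1.5,11,37,0.314],
    [-1.5,11,37,0.314],
    [-1.5,11,37,0.314],
    [-1.5,11,37,0.314],
  ],
)

```text
time: 4.07
ee_pos: [0.461, -0.1686, 0.3985]
tcp_rot: [-180.0, 0.1, 10.0]
wrist_force: [-0.6, -0.0, -2.9]
opening: 0.0151
grasp_force: 58.9
```

```bash
python3 - <<'E'
from h import *
o,im=shot('wrist','w2'); print(o['time'],o['ee_pos'],o['tcp_rot'],o['opening'])
cv2.imwrite('pics/w2b.png',cv2.resize(im[:400,100:500,::-1],None,fx=1.5,fy=1.5,interpolation=2))
E
```

```text
4.0667 [ 0.46101717 -0.16855112  0.39850662] [-1.79974088e+02  5.49794076e-02  9.95976035e+00] 0.015067222084794288
```

View pics/w2.png

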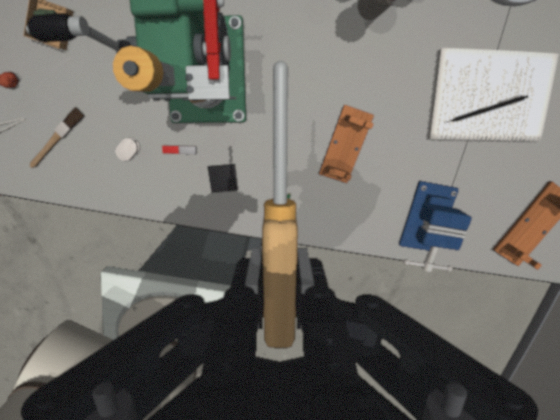

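The wrist view shows the bar held straight, tip at (281,62). The brass weight is at about (138,69), the red pawl's front end at (213,79), and the white sill under it has its front-right corner at about (228,99). The base bolts are at (235,21), (238,115) and (176,115).

```bash
python3 - <<'E'
from h import *
im=cv2.imread('pics/w2.png'); o=get_obs(); zt=o['ee_pos'][2]; yaw=np.radians(10)
R=np.array([[np.cos(yaw),np.sin(yaw)],[-np.sin(yaw),np.cos(yaw)]])
hsv=cv2.cvtColor(im,cv2.COLOR_BGR2HSV)
red=cv2.inRange(hsv,(0,150,80),(5,255,255))|cv2.inRange(hsv,(174,150,80),(180,255,255)); red[:,:195]=0; red[90:]=0; red[:,230:]=0
for v in range(5,90,8):
    u=np.where(red[v]>0)[0]
    if len(u): print(v,u.min(),u.max(),onz('wrist',(u.mean()+.0,v),.219,o)[:2].round(4))
ys=np.argwhere(red>0)[:,0].max(); print('beak front row',ys)
w=cv2.inRange(hsv,(0,0,185),(180,50,255)); w[:55]=0;w[110:]=0;w[:,:150]=0;w[:,235:]=0
n,l,s,c=cv2.connectedComponentsWithStats(w); i=1+np.argmax(s[1:,4]); print(s[i]); p=np.argwhere(l==i)[:,::-1].astype(np.float32)
r=cv2.minAreaRect(p);print(r); B=[onz('wrist',q,.202,o)[:2] for q in cv2.boxPoints(r)];print(np.round(B,4))
br=cv2.inRange(hsv,(15,120,80),(30,255,255)); br[:,180:]=0; br[:30]=0;br[110:]=0
n,l,s,c=cv2.connectedComponentsWithStats(br); i=1+np.argmax(s[1:,4]); (cc,rr)=cv2.minEnclosingCircle(np.argwhere(l==i)[:,::-1].astype(np.float32)); print(s[i],cc,rr)
bw=onz('wrist',cc,.274,o)[:2]; print('weight',bw,'origin',bw+R.T@[.03,0])
for q in [(235,21),(238,115),(176,115)]: print(onz('wrist',q,.016,o)[:2])
t=onz('wrist',(281,61.5),zt+.012,o); print('tip rel tool', R@(t-o['ee_pos'])[:2], t)
# rod widths
g=im.astype(int)
for v in (75,100,130,160,185):
    row=g[v,255:305]; us=np.where((row.max(1)-row.min(1)<14)&(row.mean(1)>105))[0]+255
    gr=np.abs(np.diff(im[v,255:305].mean(1))); print(v,np.argsort(-gr)[:4]+255)
E
```

```text
5 204 216 [ 0.6169 -0.0748]
13 203 216 [ 0.61   -0.0751]
21 204 216 [ 0.6031 -0.0764]
29 205 217 [ 0.5963 -0.0782]
37 205 217 [ 0.5893 -0.0791]
45 207 219 [ 0.5825 -0.0819]
53 208 218 [ 0.5753 -0.0827]
61 207 218 [ 0.5679 -0.0831]
69 209 217 [ 0.5607 -0.0845]
77 209 218 [ 0.5533 -0.0858]
beak front row 78
[187  67  41  31 748]
((207.0, 82.0), (30.0, 40.0), 90.0)
[[ 0.5594 -0.0536]
 [ 0.5661 -0.0949]
 [ 0.5365 -0.0987]
 [ 0.5294 -0.0564]]
[ 114   45   49   46 1437] (138.58108520507812, 66.04054260253906) 25.312496185302734
weight [ 0.54973664 -0.03506541] origin [ 0.57928088 -0.02985596]
[ 0.64945825 -0.06555535]
[ 0.50914645 -0.08987716]
[0.49183055 0.01344242]
tip rel tool [ 0.0960039  -0.00056426] [ 0.55552914 -0.15247327  0.41009085]
75 [272 282 277 274]
100 [284 275 281 283]
130 [284 271 275 278]
160 [272 287 274 271]
185 [283 275 272 284]
```

View pics/w2b.png

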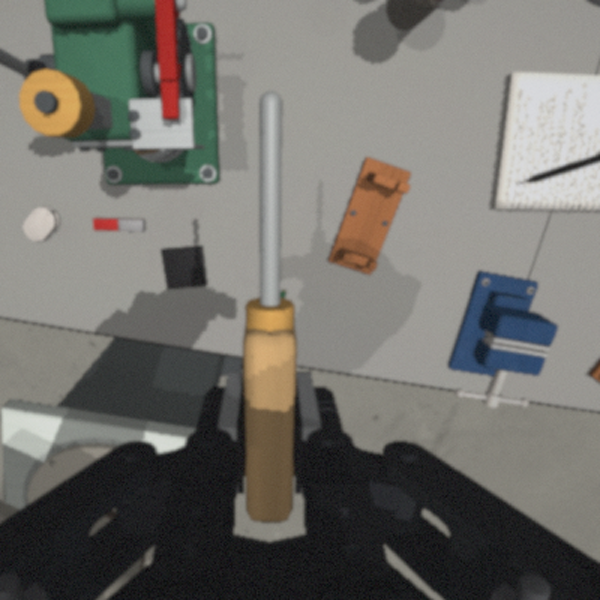

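Request:
servo_tool(
  moves=[
    [-2,2.5,-1,0],
    [-3.5,4.5,-3.5,0],
    [-4.2,6,-7,0],
    [-4.2,6,-11,0],
    [-4.2,6,-14.5,0],
    [-4.2,6,-17.5,0],
    [-4.2,6,-19.5,0],
    [-4.2,6,-20.4,0],
    [-4.2,6,-20.4,0],
    [-3.5,6.1,-20.4,0],
    [-2.5,6.3,-20.4,0],
    [-1.7,6.4,-20.4,0],
    [-1.7,6.4,-20.4,0],
    [-1.7,6.4,-20.4,0],
  ],
)

```text
time: 5.28
ee_pos: [0.4448, -0.1043, 0.1956]
tcp_rot: [180.0, -0.0, 10.0]
wrist_force: [-0.2, 0.2, -0.9]
opening: 0.0147
grasp_force: 59.0
```

```bash
python3 - <<'E'
from h import *
o,im=shot('wrist','w3'); print(o['time'],o['ee_pos'],o['tcp_rot'],o['wrist_force'])
cv2.imwrite('pics/w3b.png',cv2.resize(im[:200,130:430,::-1],None,fx=2.6,fy=2.6,interpolation=2))
o2,sc=shot('scene','s3'); cv2.imwrite('pics/s3b.png',cv2.resize(sc[190:270,230:330,::-1],None,fx=7,fy=7,interpolation=2))
E
```

```text
5.2833 [ 0.44481667 -0.10430111  0.19564086] [ 1.79998351e+02 -7.49836618e-03  9.99381959e+00] [-0.22407752  0.15299835 -0.91161154]
```

View pics/w3b.png

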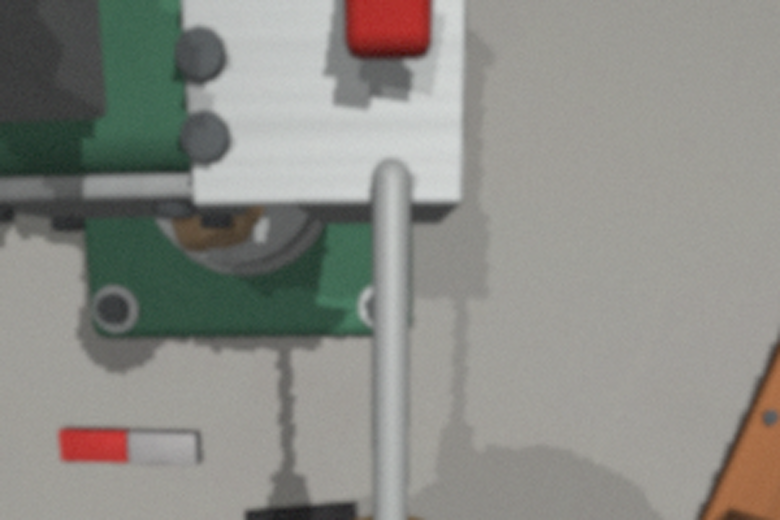

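Tip (crop 391,160) is over the sill and in line with the beak (crop about (390,55)). Sliding it in.

Request:
servo_tool(
  moves=[
    [0.3,0.05,-0.1,0],
    [0.8,0.14,-0.1,0],
    [1.3,0.23,-0.1,0],
    [1.8,0.32,-0.1,0],
    [2.2,0.39,-0.1,0],
    [2.5,0.44,-0.1,0],
    [2.75,0.49,-0.1,0],
    [2.75,0.49,-0.1,0],
  ],
)

```text
time: 6.05
ee_pos: [0.4719, -0.0994, 0.1941]
tcp_rot: [-180.0, 0.0, 10.0]
wrist_force: [-0.5, -0.6, -0.5]
opening: 0.0147
grasp_force: 59.0
```

Request:
servo_tool(
  moves=[
    [0.1,0.02,0,0],
    [0.2,0.04,0,0],
    [0.3,0.05,0,0],
    [0.4,0.07,0,0],
    [0.5,0.09,0,0],
    [0.5,0.09,0,0],
  ],
)

```text
time: 6.55
ee_pos: [0.4766, -0.0986, 0.1943]
tcp_rot: [-180.0, -0.0, 10.0]
wrist_force: [-0.1, 0.8, -1.1]
opening: 0.0149
grasp_force: 59.0
```

Request:
servo_tool(
  moves=[
    [0.1,0.02,0.1,0],
    [0.18,0.03,0.25,0],
    [0.2,0.04,0.5,0],
    [0.25,0.05,0.75,0],
    [0.3,0.06,1.0,0],
    [0.35,0.07,1.2,0],
    [0.4,0.07,1.35,0],
  ],
)

```text
time: 7.13
ee_pos: [0.4806, -0.0979, 0.2081]
tcp_rot: [180.0, -0.0, 10.0]
wrist_force: [-0.7, 1.1, -1.3]
opening: 0.0152
grasp_force: 58.8
```

```bash
python3 - <<'E'
from h import *
o,im=shot('wrist','w4'); 
F=np.array([get_obs()['wrist_force'] for _ in range(3)]); print(F, o['torque'])
_,sc=shot('scene','s4')
a=cv2.resize(im[:120,200:360,::-1],(480,360),interpolation=2)
b=cv2.resize(sc[195:255,245:298,::-1],(318,360),interpolation=2)
cv2.imwrite('pics/w4b.png',np.hstack([a,b]))
E
```

```text
[[-0.19038908 -0.24434374 -1.31657217]
 [-0.19038908 -0.24434374 -1.31657217]
 [-0.19038908 -0.24434374 -1.31657217]] [0.04247136 0.11836655 0.02695817]
```

View pics/w4b.png

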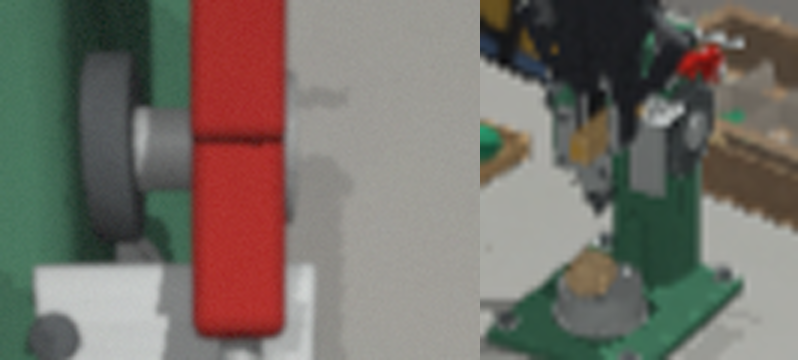

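The left panel shows the red pawl with the rod hidden beneath its beak (crop (240,340)), so the beak is resting on the bar and lifted. I'll continue along the arc.

Request:
servo_tool(
  moves=[
    [0.2,0.03,0.5,0],
    [0.43,0.08,0.96,0],
    [0.72,0.13,1.42,0],
    [1.04,0.18,1.83,0],
    [1.41,0.25,2.22,0],
    [1.81,0.32,2.55,0],
    [2.25,0.4,2.85,0],
    [2.71,0.48,3.11,0],
    [3.19,0.56,3.32,0],
    [3.7,0.65,3.48,0],
    [4.22,0.74,3.58,0],
    [4.74,0.84,3.63,0],
    [5.27,0.93,3.68,0],
    [5.78,1.02,3.7,0],
    [6.2,1.09,3.8,0],
    [6.6,1.16,3.9,0],
    [6.8,1.2,3.9,0],
    [6.8,1.2,3.9,0],
  ],
)

```text
time: 8.73
ee_pos: [0.5489, -0.0858, 0.2466]
tcp_rot: [-180.0, 0.0, 10.0]
wrist_force: [-0.6, 0.1, -0.9]
opening: 0.0148
grasp_force: 58.9
```

```bash
python3 - <<'E'
from h import *
o,im=shot('wrist','w5'); print(o['wrist_force'],o['ee_pos'])
_,sc=shot('scene','s5'); _,tp=shot('top','t5')
a=cv2.resize(im[:200,140:420,::-1],(504,360),interpolation=2)
b=cv2.resize(sc[190:255,245:298,::-1],(294,360),interpolation=2)
cv2.imwrite('pics/w5b.png',np.hstack([a,b]))
E
```

```text
[-0.55022192  0.10581101 -0.91603846] [ 0.54885281 -0.08583315  0.24664492]
```

View pics/w5b.png

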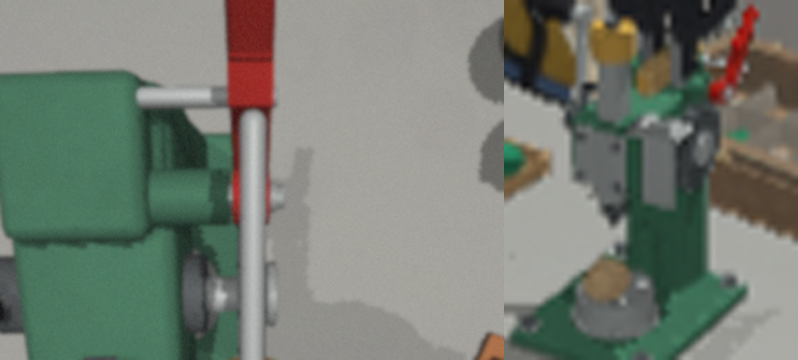

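The pawl has been thrown right over and lies back on its stop pin (left panel about (180,95); the right panel shows it leaning back). The next moves back the bar out and return it to the rest.

Request:
servo_tool(
  moves=[
    [-2,-0.35,0.5,0],
    [-5,-0.9,2,0],
    [-8.5,-1.5,4,0],
    [-9.5,-4.5,5,0],
    [-9.5,-8,5,-0.1],
    [-9,-11.5,4,-0.2],
    [-8.5,-15,2,-0.3],
    [-8,-18,-1,-0.314],
    [-7.25,-19.25,-4,-0.314],
    [-7.25,-19.25,-8,-0.314],
    [-7.25,-19.25,-11.5,-0.314],
    [-7.25,-19.25,-14.5,-0.314],
    [-7.25,-19.25,-16,-0.314],
    [-7.25,-19.25,-16,-0.314],
    [-7.25,-19.25,-16,-0.314],
  ],
)

```text
time: 10.13
ee_pos: [0.4755, -0.2782, 0.0868]
tcp_rot: [-180.0, 0.1, -8.0]
wrist_force: [-0.1, 0.5, 0.1]
opening: 0.0149
grasp_force: 59.0
```

```bash
python3 - <<'E'
from h import *
o,im=shot('wrist','w6'); print(o['time'],o['wrist_force'],o['ee_pos'],o['tcp_rot'])
cv2.imwrite('pics/w6b.png',cv2.resize(im[0:300,160:400,::-1],(480,600),interpolation=2))
t=onz('wrist',(281,61.5),o['ee_pos'][2]+.012,o);print(t)
E
```

```text
10.1333 [-0.0701863   0.53427914  0.05812236] [ 0.47552257 -0.27822494  0.08675865] [-1.79977334e+02  5.65531252e-02 -8.03858336e+00]
[ 0.57044731 -0.2924133   0.09875865]
```

View pics/w6b.png

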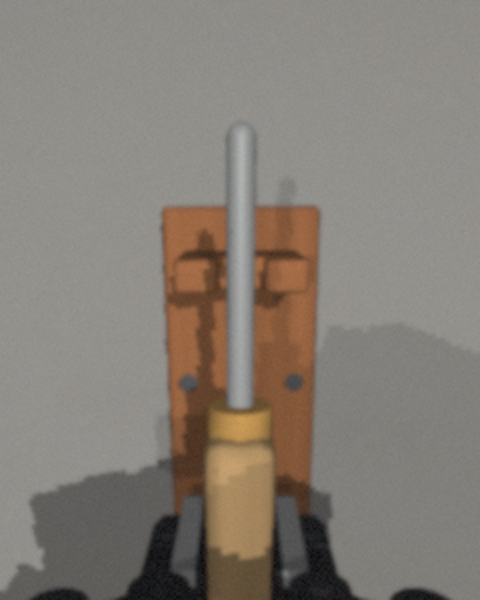

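The bar lines up over the rest, with the rod above the rod notch (crop (240,270)). Lowering and releasing.

Request:
servo_tool(
  moves=[
    [0.05,0,-1.5,0],
    [0.05,0,-3,0],
    [0.05,0,-4.2,0],
    [0.05,0,-5,0],
    [0.05,0,-5.4,0],
    [0.05,0,-5.65,0],
    [0.05,0,-5.65,0],
    [0.05,0,-5.65,0],
  ],
)

```text
time: 10.85
ee_pos: [0.4768, -0.2786, 0.0309]
tcp_rot: [180.0, -0.0, -8.0]
wrist_force: [0.1, 0.1, -0.9]
opening: 0.0149
grasp_force: 59.0
```

Request:
servo_tool(
  moves=[
    [0,0,-0.1,0],
    [0,0,-0.1,0],
    [0,0,-0.1,0],
  ],
)

```text
time: 11.1
ee_pos: [0.4768, -0.2786, 0.0299]
tcp_rot: [180.0, -0.1, -8.0]
wrist_force: [0.6, -1.3, 0.5]
opening: 0.0148
grasp_force: 59.3
```

Request:
servo_tool(
  moves=[
    [0,0,0,0],
    [0,0,0,0],
    [0,0,0,0],
    [0,0,0,0],
    [0,0,0,0],
    [0,0,0,0],
    [0,0,0,0],
  ],
  claw=0,
)

```text
time: 11.68
ee_pos: [0.4765, -0.2784, 0.0293]
tcp_rot: [-180.0, 0.0, -8.0]
wrist_force: [0.5, 0.2, -0.5]
opening: 0.0856
grasp_force: 0.0
```

Request:
servo_tool(
  moves=[
    [0,0,1.5,0],
    [0,0,4,0],
    [0,0,8,0],
    [0,0,12,0],
    [-0.2,0,16,0],
    [-0.5,0.1,20,0],
    [-0.8,0.1,22.5,0],
    [-0.8,0.1,23.2,0],
    [-0.8,0.1,23.2,0],
    [-0.8,0.1,23.2,0],
  ],
)

```text
time: 12.52
ee_pos: [0.4686, -0.2775, 0.2604]
tcp_rot: [-180.0, 0.0, -8.0]
wrist_force: [-0.6, 0.2, -0.4]
opening: 0.0854
grasp_force: 0.0
```

```bash
python3 - <<'E'
from h import *
o,im=shot('wrist','w7'); print(o['time'],o['ee_pos'])
a=cv2.imread('pics/w1.png').astype(int); b=im[:,:,::-1].astype(int)
d=np.abs(a-b).max(2)[70:215,240:320]; print('diff>40 px',(d>40).sum())
hsv=cv2.cvtColor(cv2.imread('pics/w7.png')[70:215,240:320],cv2.COLOR_BGR2HSV)
m=cv2.inRange(hsv,(17,90,120),(30,255,255)); n,l,s,c=cv2.connectedComponentsWithStats(m); print(s[1+np.argmax(s[1:,4])])
P=np.array([.565,-.124]); c,s_=np.cos(np.radians(10)),np.sin(np.radians(10)); Rw=np.array([[c,-s_],[s_,c]])
H=lambda x,y:Rw@(P+[x,y])
print('handle world',H(.0085,.076),'pose at w2 proj:')
# handle in w2: dark blob centre
im2=cv2.imread('pics/w2.png'); k=(im2[5:55,20:100].max(2)<50).astype(np.uint8); n,l,st,ce=cv2.connectedComponentsWithStats(k)
i=1+np.argmax(st[1:,4]); print(st[i],ce[i]+[20,5])
o2={'ee_pos':np.array([.46101717,-.16855112,.39850662]),'tcp_rot':np.array([180,.055,9.96])}
p=np.r_[H(.0085,.076),.2566]; print(proj('wrist',p,o2)); q=onz('wrist',ce[i]+[20,5],.2566,o2)
print(q, Rw.T@q[:2]-P)
E
```

```text
12.5167 [ 0.4685939  -0.27745352  0.26041961]
diff>40 px 121
[ 33  64  13  64 667]
handle world [0.57312236 0.05231646] pose at w2 proj:
[   8    8   47   29 1011] [49.53808111 27.11869436]
[51.7777233  25.77367393]
[0.57177961 0.05440995 0.2566    ] [0.00754118 0.07829485]
```

Request:
servo_tool(
  moves=[
    [0,0,3,0.1],
    [0.5,1,6.5,0.22],
    [1,3,9,0.34],
    [2,6,10,0.46],
    [3,9,10,0.58],
    [4,12,10,0.7],
    [5,15,10,0.82],
    [6,18,10,0.94],
    [7,21,10,1.06],
    [8,24,10,1.18],
    [9,27,10,1.3],
    [9.6,29.5,10,1.42],
    [10.2,31.5,10,1.54],
    [10.45,32.95,10,1.66],
    [10.45,32.95,9,1.78],
    [10.45,32.95,8,1.885],
    [10.45,32.95,8,1.885],
    [10.45,32.95,8,1.885],
    [10.45,32.95,8,1.885],
  ],
)

```text
time: 14.15
ee_pos: [0.5728, 0.0519, 0.3409]
tcp_rot: [-179.9, -0.0, 99.8]
wrist_force: [-0.6, 0.7, 0.5]
opening: 0.0855
grasp_force: 0.0
```

```bash
python3 - <<'E'
from h import *
o,im=shot('wrist','w8'); print(o['time'],o['ee_pos'],o['tcp_rot'],o['q'])
im=im[:,:,::-1]; p=proj('wrist',[.573,.0525,.2566],o); print('pred',p)
k=(im.max(2)<55).astype(np.uint8); n,l,s,c=cv2.connectedComponentsWithStats(k)
for i in range(1,n):
    if s[i,4]>150: print(s[i],c[i].round())
u,v=p.astype(int); print(im[max(v-60,0):v+60:8,u].tolist())
E
```

```text
14.15 [0.57283282 0.05192834 0.34085961] [-1.79932439e+02 -5.46474043e-03  9.97557908e+01] [5.17978097e+00 1.32287154e+01 3.20097719e+01 1.08848838e+02
 5.72252553e-05 8.54239869e+01]
pred [280.7967174  209.73225279]
[462   0  59  64 704] [487.  19.]
[208  32  20  25 265] [218.  44.]
[  34   72   41  120 3952] [ 54. 128.]
[ 460  130   80  142 1726] [505. 195.]
[532 178  28  24 379] [547. 189.]
[ 231  186  102   48 2560] [286. 212.]
[149 199  31  27 691] [164. 212.]
[    0   262   560   158 42837] [280. 369.]
[257 282  43  21 625] [277. 292.]
[341 333  27  23 333] [351. 345.]
[[159, 166, 168], [159, 165, 165], [55, 68, 42], [61, 78, 49], [80, 83, 78], [81, 83, 82], [46, 43, 44], [47, 42, 43], [46, 43, 43], [42, 39, 39], [36, 33, 36], [156, 155, 154], [165, 167, 163], [88, 110, 67], [91, 113, 73]]
```

```bash
python3 - <<'E'
import cv2
im=cv2.imread('pics/w8.png')
for v in (188,195,203,212,220,230): print(v,im[v,222:345:4].mean(1).astype(int).tolist())
E
```

```text
188 [53, 53, 55, 56, 54, 77, 88, 81, 76, 76, 82, 90, 36, 59, 102, 102, 49, 36, 52, 47, 54, 54, 55, 53, 67, 153, 166, 165, 166, 166, 168]
195 [56, 58, 53, 57, 84, 90, 94, 96, 95, 91, 95, 48, 23, 28, 29, 26, 25, 28, 28, 42, 42, 43, 43, 45, 46, 71, 163, 166, 165, 168, 167]
203 [54, 51, 58, 69, 85, 84, 85, 85, 85, 79, 52, 36, 31, 39, 46, 46, 40, 38, 33, 42, 41, 44, 47, 45, 45, 46, 77, 165, 166, 164, 165]
212 [59, 55, 53, 64, 91, 95, 104, 102, 92, 61, 51, 35, 25, 26, 44, 44, 41, 36, 32, 44, 47, 44, 43, 42, 44, 46, 40, 68, 167, 168, 167]
220 [89, 50, 64, 46, 44, 42, 41, 41, 44, 48, 64, 37, 23, 34, 38, 35, 31, 26, 34, 45, 42, 44, 45, 45, 43, 41, 45, 44, 52, 162, 167]
230 [125, 77, 49, 42, 45, 45, 42, 46, 48, 47, 46, 46, 29, 35, 34, 32, 33, 31, 47, 44, 49, 49, 44, 48, 44, 46, 51, 51, 52, 51, 145]
```

Request:
servo_tool(
  moves=[
    [0,0.05,-2,0],
    [0,0.05,-5,0],
    [0,0.05,-7.5,0],
    [0,0.05,-9.3,0],
    [0,0.05,-10.2,0],
    [0,0.05,-10.3,0],
    [0,0.05,-10.3,0],
  ],
  claw=0,
)

```text
time: 14.78
ee_pos: [0.573, 0.0525, 0.239]
tcp_rot: [180.0, 0.0, 99.9]
wrist_force: [-0.4, -0.1, 0.5]
opening: 0.0853
grasp_force: 0.0
```

Request:
servo_tool(
  moves=[
    [0,0,0,0],
    [0,0,0,0],
    [0,0,0,0],
    [0,0,0,0],
    [0,0,0,0],
    [0,0,0,0],
    [0,0,0,0],
    [0,0,0,0],
  ],
  claw=1,
  force=30,
)

```text
time: 15.45
ee_pos: [0.5731, 0.0526, 0.2387]
tcp_rot: [180.0, 0.0, 100.0]
wrist_force: [-0.3, -0.5, 3.0]
opening: 0.0219
grasp_force: 29.7
```

```bash
python3 - <<'E'
import numpy as np
def t(a,b,n):
    f=np.linspace(a,b,n+1); X=lambda f:-8.5*np.sin(f-.1); Z=lambda f:8.5*np.cos(f-.1)
    print([[round(.985*(X(q)-X(a)),2),round(.174*(X(q)-X(a)),2),round(Z(q)-Z(a),2),0] for q in f[1:]])
t(0,.6,18);t(.6,1.15,18);t(1.15,1.3,10)
E
```

```text
[[np.float64(-0.28), np.float64(-0.05), np.float64(0.02), 0], [np.float64(-0.56), np.float64(-0.1), np.float64(0.04), 0], [np.float64(-0.84), np.float64(-0.15), np.float64(0.04), 0], [np.float64(-1.11), np.float64(-0.2), np.float64(0.04), 0], [np.float64(-1.39), np.float64(-0.25), np.float64(0.02), 0], [np.float64(-1.67), np.float64(-0.3), np.float64(0.0), 0], [np.float64(-1.95), np.float64(-0.34), np.float64(-0.03), 0], [np.float64(-2.22), np.float64(-0.39), np.float64(-0.08), 0], [np.float64(-2.5), np.float64(-0.44), np.float64(-0.13), 0], [np.float64(-2.77), np.float64(-0.49), np.float64(-0.19), 0], [np.float64(-3.04), np.float64(-0.54), np.float64(-0.26), 0], [np.float64(-3.31), np.float64(-0.58), np.float64(-0.34), 0], [np.float64(-3.58), np.float64(-0.63), np.float64(-0.43), 0], [np.float64(-3.84), np.float64(-0.68), np.float64(-0.52), 0], [np.float64(-4.1), np.float64(-0.72), np.float64(-0.63), 0], [np.float64(-4.35), np.float64(-0.77), np.float64(-0.74), 0], [np.float64(-4.6), np.float64(-0.81), np.float64(-0.87), 0], [np.float64(-4.85), np.float64(-0.86), np.float64(-1.0), 0
[... 1034 characters left out ...]
.float64(-3.01), 0], [np.float64(-3.25), np.float64(-0.57), np.float64(-3.23), 0]]
[[np.float64(-0.06), np.float64(-0.01), np.float64(-0.11), 0], [np.float64(-0.12), np.float64(-0.02), np.float64(-0.22), 0], [np.float64(-0.18), np.float64(-0.03), np.float64(-0.34), 0], [np.float64(-0.24), np.float64(-0.04), np.float64(-0.45), 0], [np.float64(-0.29), np.float64(-0.05), np.float64(-0.56), 0], [np.float64(-0.35), np.float64(-0.06), np.float64(-0.68), 0], [np.float64(-0.4), np.float64(-0.07), np.float64(-0.8), 0], [np.float64(-0.45), np.float64(-0.08), np.float64(-0.91), 0], [np.float64(-0.49), np.float64(-0.09), np.float64(-1.03), 0], [np.float64(-0.54), np.float64(-0.1), np.float64(-1.15), 0]]
```

First a small test pull, to make sure the pawl is clear.

Request:
servo_tool(
  moves=[
    [-0.28,-0.05,0.02,0],
    [-0.56,-0.1,0.04,0],
    [-0.84,-0.15,0.04,0],
    [-1.11,-0.2,0.04,0],
  ],
)

```text
time: 15.78
ee_pos: [0.5618, 0.0506, 0.239]
tcp_rot: [180.0, -0.0, 100.0]
wrist_force: [1.5, 0.5, 4.2]
opening: 0.0223
grasp_force: 29.9
```

Request:
servo_tool(
  moves=[
    [-0.28,-0.05,-0.02,0],
    [-0.56,-0.1,-0.04,0],
    [-0.84,-0.14,-0.07,0],
    [-1.11,-0.19,-0.12,0],
    [-1.39,-0.24,-0.17,0],
    [-1.66,-0.29,-0.23,0],
    [-1.93,-0.34,-0.3,0],
    [-2.2,-0.38,-0.38,0],
    [-2.47,-0.43,-0.47,0],
    [-2.73,-0.48,-0.56,0],
    [-2.99,-0.52,-0.67,0],
    [-3.24,-0.57,-0.78,0],
    [-3.49,-0.61,-0.91,0],
    [-3.74,-0.66,-1.04,0],
  ],
)

```text
time: 16.95
ee_pos: [0.5239, 0.0438, 0.2283]
tcp_rot: [-180.0, 0.0, 100.0]
wrist_force: [0.6, -0.0, 4.9]
opening: 0.0218
grasp_force: 29.9
```

Request:
servo_tool(
  moves=[
    [-0.22,-0.04,-0.13,0],
    [-0.44,-0.08,-0.26,0],
    [-0.66,-0.12,-0.4,0],
    [-0.87,-0.15,-0.55,0],
    [-1.07,-0.19,-0.71,0],
    [-1.27,-0.22,-0.87,0],
    [-1.47,-0.26,-1.03,0],
    [-1.66,-0.29,-1.21,0],
    [-1.84,-0.33,-1.39,0],
    [-2.02,-0.36,-1.57,0],
    [-2.2,-0.39,-1.76,0],
    [-2.37,-0.42,-1.96,0],
    [-2.53,-0.45,-2.16,0],
    [-2.69,-0.47,-2.36,0],
    [-2.84,-0.5,-2.57,0],
    [-2.98,-0.53,-2.79,0],
    [-3.12,-0.55,-3.01,0],
    [-3.25,-0.57,-3.23,0],
  ],
)

```text
time: 18.45
ee_pos: [0.4918, 0.0382, 0.1957]
tcp_rot: [-180.0, 0.0, 100.0]
wrist_force: [-3.2, -1.8, 3.8]
opening: 0.0219
grasp_force: 29.8
```

```bash
cat > t.py <<'E'
from h import *
import sys
o=get_obs(); f=o['wrist_force']; p=o['ee_pos']
c,s=np.cos(np.radians(10)),np.sin(np.radians(10))
x=c*p[0]+s*p[1]-.565; z=p[2]+.019-.172; a=np.arctan2(-x,z); fx=c*f[0]+s*f[1]
print('phi',a+.1,'r',np.hypot(x,z),'tan',fx*np.cos(a)+f[2]*np.sin(a),'rad',-fx*np.sin(a)+f[2]*np.cos(a),f.round(2),o['time'])
E
python3 t.py
python3 - <<'E'
import numpy as np
X=lambda f:-8.5*np.sin(f-.1); Z=lambda f:8.5*np.cos(f-.1)
for q in np.arange(1.15,1.75,.05): print(round(q,2),round(.985*(X(q+.015)-X(q)),3),round(.174*(X(q+.015)-X(q)),3),round(Z(q+.015)-Z(q),3))
E
```

```text
phi 1.148207068907065 r 0.0854618344112448 tan 1.522834722753645 rad 4.912013347358936 [-3.23 -1.81  3.77] 18.45
1.15 -0.062 -0.011 -0.111
1.2 -0.056 -0.01 -0.114
1.25 -0.05 -0.009 -0.117
1.3 -0.045 -0.008 -0.119
1.35 -0.039 -0.007 -0.121
1.4 -0.033 -0.006 -0.123
1.45 -0.027 -0.005 -0.125
1.5 -0.02 -0.004 -0.126
1.55 -0.014 -0.003 -0.127
1.6 -0.008 -0.001 -0.127
1.65 -0.002 -0.0 -0.127
1.7 0.005 0.001 -0.127
1.75 0.011 0.002 -0.127
```

Request:
servo_tool(
  moves=[
    [-0.06,-0.01,-0.11,0],
    [-0.12,-0.02,-0.22,0],
    [-0.18,-0.03,-0.34,0],
    [-0.24,-0.04,-0.45,0],
    [-0.29,-0.05,-0.56,0],
    [-0.35,-0.06,-0.68,0],
    [-0.4,-0.07,-0.8,0],
    [-0.45,-0.08,-0.91,0],
  ],
)

```text
time: 19.12
ee_pos: [0.4875, 0.0374, 0.1867]
tcp_rot: [180.0, 0.0, 100.0]
wrist_force: [-0.9, -4.1, 2.6]
opening: 0.022
grasp_force: 29.8
```

```bash
python3 t.py
```

```text
phi 1.2643295893508184 r 0.0853505986007122 tan 1.7840498871826531 rad 2.538658759751633 [-0.94 -4.06  2.64] 19.1167
```

Request:
servo_tool(
  moves=[
    [-0.05,-0.03,-0.12,0],
    [-0.1,-0.05,-0.23,0],
    [-0.1,-0.05,-0.23,0],
  ],
)

```text
time: 19.37
ee_pos: [0.4865, 0.0371, 0.1843]
tcp_rot: [-180.0, -0.0, 100.0]
wrist_force: [-1.2, -2.3, -0.0]
opening: 0.0225
grasp_force: 29.5
```

```bash
python3 t.py
```

```text
phi 1.2960859819963204 r 0.08539970268874794 tan -0.5900408485524754 rad 1.4456986758048296 [-1.18 -2.27 -0.02] 19.3667
```

Request:
servo_tool(
  moves=[
    [-0.04,-0.02,-0.12,0],
    [-0.08,-0.03,-0.24,0],
  ],
)

```text
time: 19.53
ee_pos: [0.4857, 0.037, 0.1821]
tcp_rot: [180.0, -0.0, 100.0]
wrist_force: [-0.7, -0.4, 2.4]
opening: 0.022
grasp_force: 29.6
```

Request:
servo_tool(
  moves=[
    [-0.04,-0.02,-0.12,0],
  ],
)

```text
time: 19.62
ee_pos: [0.4853, 0.0369, 0.1809]
tcp_rot: [180.0, -0.0, 100.0]
wrist_force: [0.3, 1.5, 1.2]
opening: 0.0222
grasp_force: 29.6
```

Request:
servo_tool(
  moves=[
    [-0.04,-0.01,-0.12,0],
  ],
)

```text
time: 19.7
ee_pos: [0.4849, 0.0368, 0.1796]
tcp_rot: [180.0, -0.0, 100.0]
wrist_force: [0.3, 2.4, 0.9]
opening: 0.0219
grasp_force: 29.6
```

Request:
servo_tool(
  moves=[
    [-0.04,-0.01,-0.12,0],
  ],
)

```text
time: 19.78
ee_pos: [0.4845, 0.0367, 0.1785]
tcp_rot: [180.0, -0.0, 100.0]
wrist_force: [-0.5, 2.6, 2.4]
opening: 0.0222
grasp_force: 29.6
```

Request:
servo_tool(
  moves=[
    [-0.03,0,-0.12,0],
  ],
)

```text
time: 19.87
ee_pos: [0.4842, 0.0366, 0.1772]
tcp_rot: [180.0, -0.0, 100.0]
wrist_force: [-1.0, 2.9, 2.8]
opening: 0.0222
grasp_force: 29.6
```

Request:
servo_tool(
  moves=[
    [-0.03,0,-0.12,0],
  ],
)

```text
time: 19.95
ee_pos: [0.4838, 0.0366, 0.1761]
tcp_rot: [180.0, -0.0, 100.0]
wrist_force: [-1.8, 2.7, 1.5]
opening: 0.0219
grasp_force: 29.6
```

Request:
servo_tool(
  moves=[
    [-0.03,0,-0.12,0],
  ],
)

```text
time: 20.03
ee_pos: [0.4836, 0.0365, 0.1749]
tcp_rot: [180.0, -0.0, 100.0]
wrist_force: [-0.2, 2.3, 1.8]
opening: 0.0219
grasp_force: 29.6
```

Request:
servo_tool(
  moves=[
    [-0.03,0,-0.12,0],
  ],
)

```text
time: 20.12
ee_pos: [0.4833, 0.0365, 0.1737]
tcp_rot: [180.0, -0.0, 100.0]
wrist_force: [-1.2, 3.3, 2.8]
opening: 0.0217
grasp_force: 29.6
```

```bash
python3 t.py
```

```text
phi 1.4259683201197568 r 0.08529386444146159 tan 2.594599381786782 rad 1.29315631940591 [-1.21  3.26  2.83] 20.1167
```

Request:
servo_tool(
  moves=[
    [-0.03,0.02,-0.12,0],
  ],
)

```text
time: 20.2
ee_pos: [0.483, 0.0364, 0.1725]
tcp_rot: [180.0, 0.0, 100.0]
wrist_force: [-0.2, 1.9, 3.3]
opening: 0.022
grasp_force: 29.7
```

Request:
servo_tool(
  moves=[
    [-0.02,0.02,-0.1,0],
  ],
)

```text
time: 20.28
ee_pos: [0.4829, 0.0365, 0.1716]
tcp_rot: [180.0, 0.0, 100.0]
wrist_force: [-0.2, 0.4, 4.6]
opening: 0.0218
grasp_force: 29.7
```

Request:
servo_tool(
  moves=[
    [0,0,0,0],
    [0,0,0,0],
  ],
)

```text
time: 20.45
ee_pos: [0.4828, 0.0364, 0.1715]
tcp_rot: [-180.0, 0.0, 100.0]
wrist_force: [-0.0, -0.1, 1.6]
opening: 0.0221
grasp_force: 29.6
```

Request:
servo_tool(
  moves=[
    [0,0,0,0],
  ],
)

```text
time: 20.53
ee_pos: [0.4828, 0.0364, 0.1715]
tcp_rot: [-180.0, 0.0, 100.0]
wrist_force: [-0.5, -0.4, 1.8]
opening: 0.0219
grasp_force: 29.6
```

```bash
python3 t.py
```

```text
phi 1.451673094214138 r 0.08524600301176335 tan 1.6776318542107889 rad 0.9594014061563654 [-0.52 -0.37  1.85] 20.5333
```

Request:
servo_tool(
  moves=[
    [-0.02,0,-0.08,0],
  ],
)

```text
time: 20.62
ee_pos: [0.4828, 0.0365, 0.171]
tcp_rot: [180.0, 0.0, 100.0]
wrist_force: [0.0, -1.4, 4.9]
opening: 0.0223
grasp_force: 29.8
```

Request:
servo_tool(
  moves=[
    [-0.01,0,-0.08,0],
  ],
)

```text
time: 20.7
ee_pos: [0.4826, 0.0365, 0.1703]
tcp_rot: [180.0, 0.0, 100.0]
wrist_force: [-0.5, -1.6, 5.8]
opening: 0.022
grasp_force: 29.9
```

Request:
servo_tool(
  moves=[
    [0,0,0,0],
  ],
)

```text
time: 20.78
ee_pos: [0.4826, 0.0365, 0.1702]
tcp_rot: [180.0, 0.0, 100.0]
wrist_force: [-0.1, -1.8, 4.1]
opening: 0.0219
grasp_force: 29.8
```

Request:
servo_tool(
  moves=[
    [0,0,0,0],
    [0,0,0,0],
  ],
)

```text
time: 20.95
ee_pos: [0.4826, 0.0365, 0.1702]
tcp_rot: [180.0, 0.0, 100.0]
wrist_force: [-0.2, -2.5, 4.5]
opening: 0.022
grasp_force: 29.8
```

Request:
servo_tool(
  moves=[
    [0,0,0,0],
    [0,0,0,0],
  ],
)

```text
time: 21.12
ee_pos: [0.4826, 0.0365, 0.1702]
tcp_rot: [180.0, 0.0, 100.0]
wrist_force: [0.1, -2.7, 4.5]
opening: 0.0219
grasp_force: 29.8
```

```bash
python3 t.py
```

```text
phi 1.4674050510680665 r 0.08516791315869421 tan 4.3294443063145165 rad 1.318216782138776 [ 0.06 -2.73  4.51] 21.1167
```

Request:
servo_tool(
  moves=[
    [0,0,0,0],
    [0,0,0,0],
    [0,0,0,0],
    [0,0,0,0],
    [0,0,0,0],
    [0,0,0,0],
  ],
  claw=0.4,
)

```text
time: 21.62
ee_pos: [0.4824, 0.0367, 0.1698]
tcp_rot: [-180.0, -0.0, 100.0]
wrist_force: [-0.2, -0.6, -0.3]
opening: 0.0513
grasp_force: 0.0
```

```bash
python3 - <<'E'
from h import *
o,im=shot('wrist','w9'); print(o['time'],o['wrist_force'],o['opening'])
im=im[:,:,::-1]; print('pred handle',proj('wrist',np.r_[o['ee_pos'][:2],.1892],o))
import cv2
for v in (170,185,200,215,230): print(v,im[v,232:330:4].mean(1).astype(int).tolist())
E
```

```text
21.6167 [-0.17055538 -0.57243435 -0.28514603] 0.05130522527371914
pred handle [281.09069888 284.49004225]
170 [169, 115, 117, 115, 116, 113, 115, 117, 116, 117, 117, 115, 116, 115, 115, 114, 115, 113, 116, 113, 114, 115, 115, 116, 117]
185 [107, 109, 176, 177, 176, 175, 174, 175, 175, 177, 178, 175, 177, 174, 176, 175, 174, 174, 173, 150, 117, 117, 116, 116, 114]
200 [94, 98, 156, 154, 155, 154, 153, 154, 149, 97, 89, 58, 67, 79, 60, 60, 67, 70, 72, 69, 68, 73, 66, 69, 67]
215 [157, 136, 154, 154, 156, 155, 154, 153, 155, 148, 93, 57, 84, 60, 72, 71, 55, 61, 58, 60, 53, 62, 71, 73, 70]
230 [152, 151, 155, 154, 155, 154, 155, 154, 151, 146, 92, 57, 62, 60, 57, 59, 60, 59, 60, 60, 80, 100, 102, 100, 94]
```

Request:
servo_tool(
  moves=[
    [0,0,0.5,0],
    [0,0,2,0],
    [0,0,4.5,0],
    [0,0,8,0],
    [-0.5,0,11.5,0],
    [-1,0.5,15,0],
    [-1.5,1,18,0],
    [-2,1,19,0],
    [-2,1,19,0],
    [-2,1,19,0],
  ],
)

```text
time: 22.5
ee_pos: [0.4628, 0.0467, 0.3598]
tcp_rot: [180.0, 0.0, 100.0]
wrist_force: [0.3, -0.3, -0.9]
opening: 0.0514
grasp_force: 0.0
```

```bash
python3 - <<'E'
from h import *
import time
o,a=shot('wrist','wa'); _,t=shot('top','ta'); _,s=shot('scene','sa'); print(o['time'],o['ee_pos'],o['wrist_force'])
o2=get_obs(); b=camera('wrist')
h=cv2.cvtColor(a,cv2.COLOR_RGB2HSV)
br=cv2.inRange(h,(15,120,80),(30,255,255)); n,l,st,c=cv2.connectedComponentsWithStats(br)
for i in range(1,n):
    if st[i,4]>100: print('yellow',st[i],c[i].round(1))
print('weight pred travel0/29',[proj('wrist',np.r_[.5496,-.0299+.0,z],o).round() for z in (.274,.245)])
k=(a.max(2)<55).astype(np.uint8); n,l,st,c=cv2.connectedComponentsWithStats(k)
for i in range(1,n):
    if st[i,4]>300: print('dark',st[i],c[i].round(1))
print('handle pred',proj('wrist',[.4828,.0364,.19],o))
# rock/pawl in scene crop, before and after
for f in ('s5','sa'):
    im=cv2.imread(f'pics/{f}.png'); h=cv2.cvtColor(im,cv2.COLOR_BGR2HSV)
    r=cv2.inRange(h,(0,170,90),(6,255,255))|cv2.inRange(h,(174,170,90),(180,255,255)); r[:,:265]=0;r[:,300:]=0;r[:185]=0;r[225:]=0
    q=cv2.inRange(h,(8,70,90),(18,200,255)); q[:232]=0;q[252:]=0;q[:,:255]=0;q[:,:255]=0;q[:,278:]=0
    for nm,m in(('pawl',r),('rock',q)):
        p=np.argwhere(m>0); print(f,nm,len(p),p.min(0) if len(p) else '',p.max(0) if len(p) else '',p.mean(0) if len(p) else '')
E
```

```text
22.5 [0.4627783  0.04671069 0.35983   ] [ 0.27380944 -0.28118097 -0.87244687]
weight pred travel0/29 [array([360., 304.]), array([353., 286.])]
dark [519   0  41  79 901] [543.2  30.6]
dark [ 103   79   24  112 1737] [112.6 127.9]
dark [517 166  43 106 897] [541.8 222.1]
dark [286 179  21  33 604] [295.4 195.1]
dark [215 203  28  26 623] [228.9 215.3]
dark [    0   251   560   169 42468] [279.5 365.1]
handle pred [296.56447928 195.45458051]
s5 pawl 40 [191 282] [207 290] [199.05  286.375]
s5 rock 39 [237 260] [243 267] [240.1025641  263.07692308]
sa pawl 40 [191 282] [207 290] [199.05  286.375]
sa rock 39 [237 260] [243 267] [240.23076923 263.23076923]
```

Request:
servo_tool(
  moves=[
    [0,0,0,0],
    [0,0,0,0],
    [0,0,0,0],
    [0,0,0,0],
    [0,0,0,0],
    [0,0,0,0],
    [0,0,0,0],
    [0,0,0,0],
    [0,0,0,0],
    [0,0,0,0],
  ],
)

```text
time: 23.53
ee_pos: [0.4625, 0.0467, 0.36]
tcp_rot: [-180.0, 0.0, 100.0]
wrist_force: [-0.5, -0.0, -0.9]
opening: 0.0512
grasp_force: 0.0
```

```bash
python3 - <<'E'
from h import *
o,b=shot('wrist','wb'); a=cv2.imread('pics/wa.png')[:,:,::-1]
print(o['time'],o['ee_pos'])
A=[cv2.cvtColor(np.ascontiguousarray(x[170:250,200:340]),cv2.COLOR_RGB2GRAY).astype(np.float32) for x in (a,b)]
print(cv2.phaseCorrelate(*A), np.abs(A[0]-A[1]).max())
for x in (a,b):
    k=(x[174:218,280:312].max(2)<55); p=np.argwhere(k); print(p.mean(0),len(p))
E
```

```text
23.5333 [0.46247923 0.04670806 0.35998707]
((0.5128659368261168, 0.1355770404027794), 0.9964293940199747) 39.0
[21.12582781 15.36092715] 604
[21.25876461 15.92320534] 599
```

```bash
python3 -c "
from workcell import *
print(job_done())"
```

```text
the job is handed in; nothing more can be done
None
```

I flicked the pawl over onto its stop with the bar and put the bar back in its rest. The ram's point is seated on the sandstone at roughly 15 N (estimated from the handle force), holding by itself with the rock in place; I handed the job in at about 23.5 s.

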